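# Level the sagging peg rail by its hidden bolt head and hold it

### The arm

A 6-joint arm with a two-finger parallel gripper is mounted at the origin on the work surface. World frame = base frame: x ahead of the robot, y to its left, z up, the work surface at z = 0. Lengths are in mm, angles in rad, forces in N, time in s.
With the tool pointing down it reaches from about 325 to 750 mm from the base axis. Payload 7.6 kg.
Tool frame: the origin (TCP) lies at the very end of the fingers, on their centre line; the grasp point (between the pads) lies 19 mm behind it (ctrl.pinch_z is the distance from the TCP to the grasp point, in mm); z points along the fingers, y is the direction in which the jaws open and shut (so a half turn about z gives the same grasp; the last joint's range is limited). The gripper opens to 85 mm and grips with 20 to 120 N. Pads are 22 mm wide; open, the fingers measure 114 mm over their backs; the gripper's body (76 mm by 85 mm) begins 54 mm behind the grasp point. The pads swing forward as they close: fully open they stand 13 mm farther back than shut.
Start: joints at [-1.21, 0.052, 1.401, -0, 1.689, -0.07], TCP at [219.265, -477.042, 231.323] pointing down, gripper open.
Joint ranges: [-2.9, 2.9], [-0.91, 2.17], [0.12, 2.37], [-1.06, 4.2], [0.26, 2.73], [-2.93, 2.93]. Speed limits (rad/s): [2.57, 2.57, 3.01, 3.14, 3.14, 3.14].

### API

Orientations are given as a 3x3 rotation matrix whose columns are the frame's x, y, z axes.
In Python, from plant import ctrl gives the robot as it stands. The module is installed in compiled form; this text tells all that it offers.
- The arm moves only by the tool apply_moves, never from a script. Its argument "moves" is a list of rows, each an object of numbers: "dx", "dy", "dz": the shift along the tool's x, y, z in m; "turn": the turn about the tool's z in units of 6 degrees (1.0 is 6 degrees); "claw": the opening, from 0 (shut) to 1 (fully open). In form: [{"dx": .., "dy": .., "dz": .., "turn": .., "claw": ..}, ...]. A call has 1 to 10 rows; each row shifts and turns the pose as measured when the row begins, along the tool's axes as they then stand; what a row does not reach is not made up. A row lasts 1/8 s, in which the tool goes at most 62.5 mm and 10.7 degrees, less where a joint would pass 70% of its speed; a pose out of reach is approached as far as the arm can. A call is refused whole if a number of a shift passes 0.0625 or a number of a turn 1, either way. A call with a gripper value outside its range is refused whole. The fingers move at their own pace and stop on an object; "force" is the grip in N (left out, the last holds). Time passes only in rows, so rows that do not move let the fingers close. It gives the time, the measured TCP pose, the force and the opening at its end, in the units of the state.
- ctrl.get_obs(): the state, without advancing time (a new reading comes with each control period).
- ctrl.grab_frame(name): name is "scene" or "top" or "wrist"; returns the picture (400x640x3 uint8, blue, green, red); there is no depth.
- ctrl.camera_model(name): a dict with "intrinsics" (3x3 intrinsics, pixels), "xyz" and "orientation" of the camera in the world; the wrist camera has in their place "mount" (4x4, takes a point from camera to tool coordinates, whose origin is the TCP and whose axes are the flange's). Camera axes: x right, y down, z forward; pixel columns grow to the right and rows downward; lengths in mm; the calibration is good to about 2 mm. A picture is of the moment at which its call begins: read the wrist's pose just before it. camera_model takes no time and is no camera call.
- ctrl.job_done(): hands the job in, once; it reports no verdict.
The state is a dict: "t": time; "qpos": joint angles; "joint_velocities": joint speeds; "tau": joint torques, N m; "eef_pos": TCP position; "ee_rot": TCP orientation; "wrist_force": force on the tool from outside, world axes, zero at the start; "torque": the same for the moment, N m; "opening": finger opening in mm.
Only numpy, scipy, OpenCV 4.12 (cv2) and the standard library are available. Lean on these libraries where they do the work, as an engineer would, in place of code of your own. Each camera call takes 0.05 s, during which the arm holds its last target. There are 200 camera calls.

### The job

The wooden peg rail on the counter stand sags because its nut is loose. Reach down into the narrow gap between the steel bracket and the timber post, grip the square bolt head hidden there, turn it until the peg rail is level, and keep the head from turning back so that the shopkeeper can tighten the nut on the other side: finish while still holding the head firmly, with the rail level. Move the rail only by the bolt head, without touching the rail itself, and leave the jar, the bottle and the bowl undisturbed.

Things in the scene. Friction and masses are not known exactly. Their poses are not given: they have to be found in the camera images.
- stand: Fixed counter stand, yaw within 0.45 rad of 0; origin on the table straight below the bolt head's centre. Plank 170 (x) x 160 x 22 mm. On the robot's side a timber post (40 mm in x, 90 in y), inner face at x = -25 mm; beyond it an upright steel bracket leg (6 mm in x, 90 in y), inner face at x = +25 mm. Both end 174 mm above the table.
- gap (a point): Middle of the open top of the gap between post and bracket, 174 mm above the table, straight above the bolt head's centre; the point's axes are the stand's. The gap is 50 mm wide in x, open at the top and at both y ends, and apart from bolt head and shank empty down to 58 mm above the table.
- bolt_head (a point): Centre of the square steel bolt head, 24 x 24 mm across flats, 16 mm thick along the bolt axis = stand's x axis; 150 mm above the table, mid gap. A 16 mm shank runs on to +x. Square to the stand's y and z when joint bolt is 0.30, else turned from that about the stand's +x by 0.30 minus joint bolt: near upright at the start, +0.30 (top leaning to the stand's -y) when the rail is level.
- rail_end (a point): Centre of the far end of the wooden peg rail (215 mm long, 30 high, 18 thick), which is rigidly fixed on the bolt beyond the bracket, 35 to 53 mm in +x from the head's centre, with three 12 mm pegs sticking out 32 mm further to +x. It runs from 25 mm on the -y side of the bolt axis to this end, 190 mm on the +y side. Level: this point is as high as the bolt head.
- bolt (a joint): Sag angle of the rail (rad); rail, bolt and head turn as one. 0 = level, positive = the long +y end hangs down; raising it turns the head about the stand's +x axis. Rests at 0.2 to 0.5 at the start; the rail's weight and a springy rubber washer always return it there when let go; holding it level takes 0.09 to 0.19 N m. Range -0.35 to 0.8.
- jar: Bystander: white jar with a yellow cap, 72 mm across, 105 mm high, on the table; origin at the centre of its underside.
- oil: Bystander: amber bottle, 52 mm across, 135 mm high, on the table; origin at the centre of its underside.
- bowl: Bystander: dark wooden bowl, 110 mm across, 45 mm high, on the table; origin at the centre of its underside.

How it is judged:
By the outcome, as a careful person would: the job done as asked, in the order asked, and still so for the second after the job is handed in, while the arm keeps its last pose, push and grip.
It also fails if it takes over 35 s, if anything falls off the work surface, if the arm or the gripper's body presses on something with over 40 N, if the wrist force passes 120 N, or if a joint passes its speed limit or range.

## Working session

There is one attempt and no reset: what is moved stays moved. The work goes in short steps, Python scripts to look and compute and a tool call to move; the robot and the scene stay as the last step left them, time stands still between calls to the robot, and variables do not carry over. Pictures are saved under pics/ and viewed, about 8 in all and at most 12, crops included, and the job is handed in when it is done.

Besides the shell and the picture viewer there is one more tool, called after "Request:" in YAML: its name, and indented under it one key for each argument. apply_moves: Moves the arm, as the interface text tells. Its arguments: {"type":"object","properties":{"moves":{"type":"array"},"force":{"type":"number"}},"required":["moves"]}

```bash
mkdir -p pics
python3 - <<'E'
from plant import ctrl
import cv2,numpy as np
np.set_printoptions(precision=4,suppress=True)
o=ctrl.get_obs();print(o)
for n in("scene","top","wrist"):
    f=ctrl.grab_frame(n);cv2.imwrite(f"pics/{n}0.png",f)
    print(n,ctrl.camera_model(n))
a=cv2.imread("pics/scene0.png");b=cv2.imread("pics/top0.png")
E
```

```text
{'t': 0.0, 'qpos': array([-1.2103,  0.0529,  1.4017, -0.    ,  1.6886, -0.0703]), 'joint_velocities': array([ 0.0013,  0.0016, -0.0006,  0.0009, -0.0004,  0.0019]), 'tau': array([  0.0003, -38.1664, -36.0188,  -0.0001,   0.0062,  -0.    ]), 'eef_pos': array([ 219.1539, -476.7534,  230.4619]), 'ee_rot': array([[ 0.9086,  0.4176, -0.0006],
       [ 0.4176, -0.9086,  0.0015],
       [ 0.0001, -0.0016, -1.    ]]), 'wrist_force': array([0.2121, 0.6346, 0.006 ]), 'torque': array([-0.0174, -0.0119,  0.047 ]), 'opening': 85.56108192589996}
scene {'intrinsics': array([[508.1857,   0.    , 315.0396],
       [  0.    , 508.1857, 202.7164],
       [  0.    ,   0.    ,   1.    ]]), 'xyz': array([1305.9352, -257.546 ,  686.1934]), 'orientation': array([[ 0.392 ,  0.5389, -0.7456],
       [ 0.9199, -0.2222,  0.3231],
       [ 0.0085, -0.8125, -0.5829]])}
top {'intrinsics': array([[376.794 ,   0.    , 315.7078],
       [  0.    , 376.794 , 201.0415],
       [  0.    ,   0.    ,   1.    ]]), 'xyz': array([475.9338,  18.8842, 954.0632]), 'orientation': array([[-0.0273, -0.9937,  0.1085],
       [-0.9989,  0.0313,  0.0359],
       [-0.039 , -0.1074, -0.9934]])}
wrist {'intrinsics': array([[297.1058,   0.    , 319.7949],
       [  0.    , 297.1058, 202.9929],
       [  0.    ,   0.    ,   1.    ]]), 'mount': array([[  -0.0007,   -0.9627,   -0.2706,   67.9917],
       [   1.    ,   -0.0003,   -0.0014,   -0.8981],
       [   0.0013,   -0.2706,    0.9627, -142.0474],
       [   0.    ,    0.    ,    0.    ,    1.    ]])}
```

View pics/scene0.png

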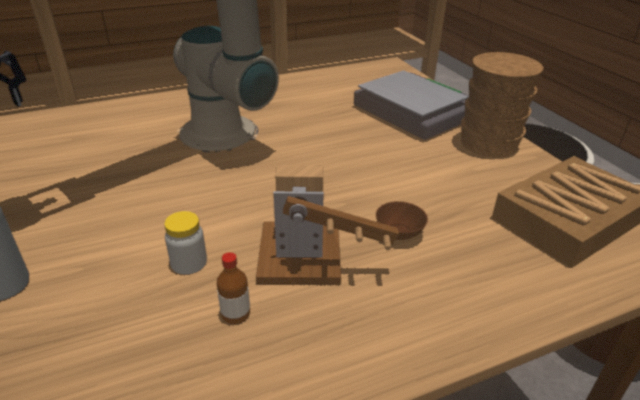

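View pics/top0.png

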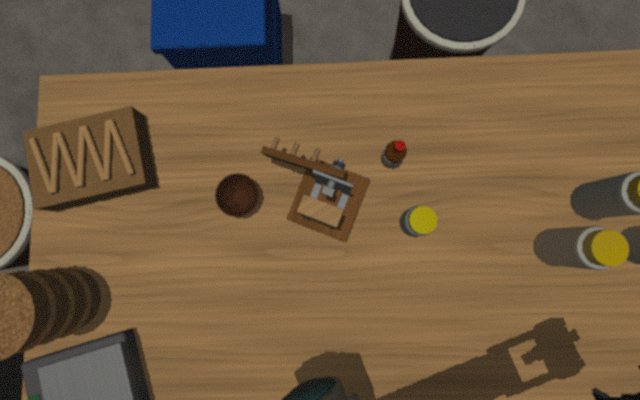

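The scene view shows the stand near (299,225), with the rail sagging towards the bowl at (402,215), the jar at (185,242) and the bottle at (233,290). In the top view the stand is at about (325,200), with yaw around -0.3. I'll enlarge both for exact points.

Run:
```python
import cv2,numpy as np
a=cv2.imread("pics/top0.png")[130:250,250:450]
b=cv2.imread("pics/scene0.png")[160:290,240:440]
a=cv2.resize(a,None,fx=4,fy=4,interpolation=cv2.INTER_CUBIC);b=cv2.resize(b,None,fx=4,fy=4,interpolation=cv2.INTER_CUBIC)
def br(x): return np.clip(x.astype(float)*1.6,0,255).astype(np.uint8)
cv2.imwrite("pics/c_top.png",br(a));cv2.imwrite("pics/c_scene.png",br(b))
```

```text
(no output)
```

View pics/c_top.png

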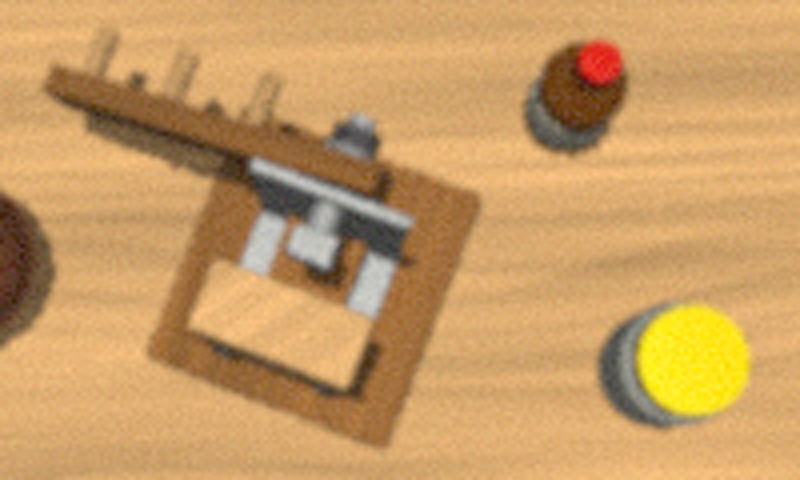

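View pics/c_scene.png

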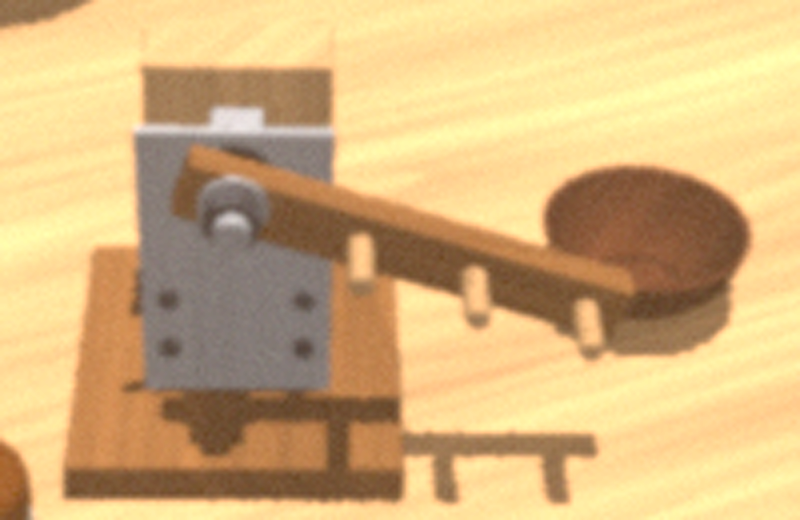

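```bash
cat > h.py <<'E'
import cv2,numpy as np
from plant import ctrl
np.set_printoptions(precision=4,suppress=True)
def ray(cam,uv,T=None):
    m=ctrl.camera_model(cam)
    if cam=="wrist":
        M=T@m["mount"];c,R=M[:3,3],M[:3,:3]
    else: c,R=m["xyz"],m["orientation"]
    return c,R@np.linalg.inv(m["intrinsics"])@np.array([*uv,1.])
def onplane(cam,uv,n,d,T=None):
    c,v=ray(cam,uv,T);n=np.asarray(n,float);return c+v*(d-n@c)/(n@v)
def atz(cam,uv,z,T=None): return onplane(cam,uv,[0,0,1],z,T)
E
python3 - <<'E'
from h import *
t=lambda x,y:(250+(x+.5)/4-.5,130+(y+.5)/4-.5)
s=lambda x,y:(240+(x+.5)/4-.5,160+(y+.5)/4-.5)
P=[atz("top",t(*p),174) for p in[(212,262),(376,318),(350,388),(188,327)]]
Q=[atz("top",t(*p),22) for p in[(150,352),(388,445),(480,200)]]
B=[atz("top",t(*p),174) for p in[(252,160),(412,216)]]
for p in P+Q+B: print(p)
L=lambda a,b:np.linalg.norm(a-b)
print("post",L(P[0],P[1]),L(P[2],P[3]),L(P[1],P[2]),"plank",L(Q[0],Q[1]),L(Q[1],Q[2]),"br",L(*B))
for a,b in[(P[1],P[0]),(P[2],P[3]),(Q[1],Q[0]),(B[1],B[0])]:
    d=a-b; print("yaw",np.arctan2(b[0]*-1+a[0],-(a[1]-b[1])), end=' ')
d=Q[2]-Q[1];print("yaw x",np.arctan2(d[1],d[0]))
yaw=-0.345
print("head",atz("top",t(314,243),160))
ys=[]
for yaw in(-.33,-.345,-.36):
    R=np.array([[np.cos(yaw),-np.sin(yaw)],[np.sin(yaw),np.cos(yaw)]])
    print(yaw,"o(post)",np.mean(P,0)[:2]+R@[45,0],"o(plank)",(Q[0]+Q[2])[:2]/2,"o(br)",np.mean(B,0)[:2]-R@[31,0])
yaw=-.345;n=[np.cos(yaw),np.sin(yaw),0]
o=np.mean(P,0)[:2]+np.array(n[:2])*45
d=np.dot(n[:2],o)+53
yv=np.array([-np.sin(yaw),np.cos(yaw),0])
for p in[(345,213),(630,294),(360,237),(475,270),(589,302),(232,228)]:
    X=onplane("scene",s(*p),n,d);print(p,X,"y",yv@(X-[*o,0]))
E
```

```text
[574.4637  74.0677 174.    ]
[542.4936 -10.3788 174.    ]
[506.6769   4.28   174.    ]
[540.7883  87.3815 174.    ]
[538.5697 124.7356  22.    ]
[477.098  -20.6702  22.    ]
[627.1875 -83.2837  22.    ]
[627.8188  51.7259 174.    ]
[595.2741 -30.9872 174.    ]
post 90.29562954100072 89.83013859742142 38.70029775658613 plank 157.86575825037303 162.62622337541532 br 88.88535030666513
yaw -0.36190942525151937 yaw -0.38950667720508375 yaw -0.3999715344792029 yaw -0.37486080588217036 yaw x -0.39522360666710776
head [584.6558  20.5409 160.    ]
-0.33 o(post) [583.6775  24.2556] o(plank) [582.8786  20.7259] o(br) [582.2191  20.4147]
-0.345 o(post) [583.454   23.6187] o(plank) [582.8786  20.7259] o(br) [582.3731  20.8534]
-0.36 o(post) [583.221   22.9852] o(plank) [582.8786  20.7259] o(br) [582.5336  21.2898]
(345, 213) [648.7011  48.4636 144.3112] y 45.44729535865436
(630, 294) [693.8427 174.0759  92.8129] y 178.9246090761736
(360, 237) [651.0833  55.0924 130.605 ] y 52.49109923089654
(475, 270) [669.0744 105.155  109.722 ] y 105.68832180502712
(589, 302) [687.4862 156.388   88.7636] y 160.1292546883481
(232, 228) [631.6674   1.0652 137.7162] y -4.9189771987135655
```

Stand: origin about (583, 21), yaw about -0.38. Post length 90, plank 158 x 163 and bracket 89 mm all match the sizes given. The sag is about 0.37, so the head leans about -0.07. Moves have no tilt command, but the head must be held at +0.30. I'll test whether pushing against the reach limit tilts the tool, starting with the inner one.

Request:
apply_moves:
  moves:
    - {"dy":-0.06,"claw":1}
    - {"dy":-0.06,"claw":1}
    - {"dy":-0.06,"claw":1}
    - {"dy":-0.06,"claw":1}
    - {"dy":-0.06,"claw":1}
  force: 60

```text
schema error: expected keys dx, dy, dz, turn, claw
```

Run:
```python
from h import *
o=ctrl.get_obs();print(o['qpos'],o['eef_pos'],o['ee_rot'][:,2],o['t'])
```

```text
[-1.2103  0.0527  1.4015  0.      1.6886 -0.0703] [ 219.1922 -476.8111  230.6696] [-0.0004  0.0011 -1.    ] 0.15
```

Request:
apply_moves:
  moves:
    - {"dx":0,"dy":-0.06,"dz":0,"turn":0,"claw":1}
    - {"dx":0,"dy":-0.06,"dz":0,"turn":0,"claw":1}
    - {"dx":0,"dy":-0.06,"dz":0,"turn":0,"claw":1}
    - {"dx":0,"dy":-0.06,"dz":0,"turn":0,"claw":1}
    - {"dx":0,"dy":-0.06,"dz":0,"turn":0,"claw":1}
    - {"dx":0,"dy":-0.06,"dz":0,"turn":0,"claw":1}
  force: 60

```text
t: 0.9
eef_pos: [86.3, -187.2, 234.8]
ee_rot: [[0.908, 0.417, -0.025], [0.418, -0.906, 0.062], [0.003, -0.067, -0.998]]
wrist_force: [0.1, -0.3, 0.6]
opening: 85.4
```

Run:
```python
from h import *
o=ctrl.get_obs();print(o['qpos'],o['eef_pos'],o['ee_rot'][:,2],o['t'])
```

```text
[-1.308  -0.9051  2.0865 -0.0089  2.0271 -0.1723] [  86.2556 -187.2226  234.7604] [-0.025   0.0624 -0.9977] 0.9
```

The limit tilts the tool usefully: it now leans 0.067 with the fingers pointing inwards. The fingers must point to azimuth 1.19 by 0.30, so I'll move round the base to about azimuth -2.14 and push inwards there.

Request:
apply_moves:
  moves:
    - {"dx":-0.052,"dy":0.029,"dz":0,"turn":0,"claw":1}
    - {"dx":-0.052,"dy":0.029,"dz":0,"turn":0,"claw":1}
    - {"dx":-0.052,"dy":0.029,"dz":0,"turn":0,"claw":1}
    - {"dx":-0.04,"dy":-0.03,"dz":0,"turn":0,"claw":1}
    - {"dx":-0.04,"dy":-0.03,"dz":0,"turn":0,"claw":1}
    - {"dx":-0.03,"dy":-0.03,"dz":0,"turn":0,"claw":1}

```text
t: 1.65
eef_pos: [-161.6, -300.8, 231.2]
ee_rot: [[0.903, 0.429, -0.02], [0.429, -0.901, 0.066], [0.01, -0.068, -0.998]]
wrist_force: [0.0, -0.2, 0.9]
opening: 85.5
```

```bash
cat >> h.py <<'E'
YAW=-.38
def st():
    o=ctrl.get_obs();p=o['eef_pos'];R=o['ee_rot'];z=R[:,2]
    c,s=np.cos(YAW),np.sin(YAW);S=np.array([[c,-s,0],[s,c,0],[0,0,1]])
    r=np.arctan2(p[1],p[0])
    print('t',o['t'],'q',o['qpos'],'p',p,'r',np.hypot(*p[:2]),'az',r)
    zs=S.T@z;ys=S.T@R[:,1];print('tool z in stand',zs,'tool y in stand',ys,'F',S.T@o['wrist_force'],'M',S.T@o['torque'],'open',o['opening'])
    return o,S
E
python3 -c "
from h import *
st()"
```

```text
t 1.65 q [-2.1292 -0.4515  1.8372 -0.0535  1.8008 -1.0135] p [-161.5878 -300.7541  231.1574] r 341.41417805726724 az -2.0638177814842464
tool z in stand [-0.0433  0.0537 -0.9976] tool y in stand [ 0.7325 -0.6774 -0.0682] F [ 0.0876 -0.1559  0.9365] M [-0.0825 -0.0256 -0.0094] open 85.47779771330006
```

Request:
apply_moves:
  moves:
    - {"dx":0.042,"dy":-0.028,"dz":0,"turn":0,"claw":1}
    - {"dx":0.042,"dy":-0.028,"dz":0,"turn":0,"claw":1}
    - {"dx":0.042,"dy":-0.028,"dz":0,"turn":0,"claw":1}
    - {"dx":0.042,"dy":-0.028,"dz":0,"turn":0,"claw":1}

```text
t: 2.15
eef_pos: [-76.9, -173.8, 249.5]
ee_rot: [[0.907, 0.422, 0.006], [0.418, -0.9, 0.121], [0.056, -0.107, -0.993]]
wrist_force: [-0.0, -0.7, 0.7]
opening: 85.5
```

```bash
python3 -c "
from h import *
st()"
```

```text
t 2.15 q [-2.0994 -0.9068  2.0604 -0.0645  2.0946 -0.9928] p [ -76.8897 -173.7925  249.5183] r 190.04168075913262 az -1.9873307572627694
tool z in stand [-0.0394  0.1142 -0.9927] tool y in stand [ 0.7255 -0.6798 -0.107 ] F [ 0.202  -0.6353  0.6841] M [-0.0794  0.007   0.0065] open 85.49165226748252
```

Request:
apply_moves:
  moves:
    - {"dx":0.042,"dy":-0.028,"dz":0.03,"turn":0,"claw":1}
    - {"dx":0.042,"dy":-0.028,"dz":0.03,"turn":0,"claw":1}

```text
t: 2.4
eef_pos: [-49.0, -169.6, 217.4]
ee_rot: [[0.907, 0.421, 0.024], [0.41, -0.894, 0.182], [0.098, -0.156, -0.983]]
wrist_force: [-0.3, 0.3, -0.2]
opening: 85.2
```

```bash
python3 -c "
from h import *
st()"
```

```text
t 2.4 q [-1.9804 -0.9079  2.1306 -0.0589  2.0959 -0.8667] p [ -48.9832 -169.6369  217.4066] r 176.5673531304508 az -1.851903353855262
tool z in stand [-0.0457  0.1781 -0.983 ] tool y in stand [ 0.7222 -0.674  -0.1556] F [-0.3608  0.1731 -0.1841] M [-0.0371 -0.0082 -0.0361] open 85.23034761731515
```

Request:
apply_moves:
  moves:
    - {"dx":-0.055,"dy":-0.01,"dz":0,"turn":0,"claw":1}
    - {"dx":-0.045,"dy":-0.01,"dz":0,"turn":0,"claw":1}
    - {"dx":0.05,"dy":-0.02,"dz":0.03,"turn":0,"claw":1}
    - {"dx":0.05,"dy":-0.02,"dz":0.03,"turn":0,"claw":1}

```text
t: 2.9
eef_pos: [-91.7, -141.1, 163.9]
ee_rot: [[0.898, 0.437, 0.054], [0.415, -0.88, 0.231], [0.149, -0.185, -0.971]]
wrist_force: [-0.3, 0.6, -0.1]
opening: 85.4
```

```bash
python3 -c "
from h import *
st()"
```

```text
t 2.9 q [-2.2098 -0.9086  2.2431 -0.105   2.0256 -1.1217] p [ -91.7271 -141.0731  163.9013] r 168.27207573437536 az -2.1473189608492116
tool z in stand [-0.0352  0.2348 -0.9714] tool y in stand [ 0.7325 -0.6551 -0.1849] F [-0.4706  0.4131 -0.1407] M [-0.0829 -0.065   0.0111] open 85.40218369003762
```

Request:
apply_moves:
  moves:
    - {"dx":-0.035,"dy":-0.045,"dz":0,"turn":0,"claw":1}
    - {"dx":0.05,"dy":-0.008,"dz":0.01,"turn":0,"claw":1}

```text
t: 3.15
eef_pos: [-120.5, -114.0, 165.1]
ee_rot: [[0.896, 0.438, 0.073], [0.409, -0.877, 0.253], [0.175, -0.197, -0.965]]
wrist_force: [1.3, -1.2, 0.3]
opening: 85.5
```

```bash
python3 -c "
from h import *
st()"
```

```text
t 3.15 q [-2.3817 -0.9063  2.2433 -0.149   2.0313 -1.3077] p [-120.5122 -114.009   165.1418] r 165.89526368686927 az -2.383916978304641
tool z in stand [-0.026   0.2619 -0.9647] tool y in stand [ 0.7325 -0.6518 -0.1967] F [ 1.6399 -0.5924  0.2959] M [-0.1645 -0.0323 -0.0348] open 85.48537120350193
```

Request:
apply_moves:
  moves:
    - {"dx":0.045,"dy":-0.02,"dz":0,"turn":0,"claw":1}
    - {"dx":0.03,"dy":-0.01,"dz":0,"turn":0,"claw":1}

```text
t: 3.4
eef_pos: [-103.8, -108.3, 188.2]
ee_rot: [[0.895, 0.434, 0.104], [0.391, -0.874, 0.289], [0.216, -0.218, -0.952]]
wrist_force: [0.5, -0.7, -0.2]
opening: 85.7
```

```bash
python3 -c "
from h import *
st()"
```

```text
t 3.4 q [-2.3435 -0.9081  2.2058 -0.1501  2.1243 -1.2703] p [-103.8437 -108.2938  188.2371] r 150.0368547846485 az -2.335219801114641
tool z in stand [-0.0107  0.3068 -0.9517] tool y in stand [ 0.7277 -0.6504 -0.2178] F [ 0.7123 -0.4223 -0.2221] M [-0.1867  0.0084  0.039 ] open 85.74215258171085
```

The tool now leans 0.31 about the stand's x axis, as needed. Next I work out the shifts towards a point above the stand.

```bash
cat >> h.py <<'E'
from scipy.spatial.transform import Rotation as Ro
def plan(wps,turns,step=58):
    o=ctrl.get_obs();p=o['eef_pos'].copy();R=o['ee_rot'].copy();n=0
    for w in wps:
        D=np.array(w,float)-p;k=int(np.ceil(np.linalg.norm(D)/step))
        for i in range(k):
            tr=turns[n] if n<len(turns) else 0
            print(n,np.round(R.T@D/k/1000,3),tr); R=R@Ro.from_rotvec([0,0,tr*np.pi/30]).as_matrix();n+=1
        p=np.array(w,float)
E
python3 -c "
from h import *
plan([(-200,-330,300),(100,-430,400),(430,-250,400),(564,-31,322)],[0,0,0,0,1,1,1,1,1,1,1,.8])"
```

```text
0 [-0.03   0.026 -0.036] 0
1 [-0.03   0.026 -0.036] 0
2 [-0.03   0.026 -0.036] 0
3 [-0.03   0.026 -0.036] 0
4 [-0.03   0.026 -0.036] 1
5 [ 0.045  0.028 -0.015] 1
6 [ 0.048  0.023 -0.015] 1
7 [ 0.05   0.018 -0.015] 1
8 [ 0.051  0.013 -0.015] 1
9 [ 0.053  0.007 -0.015] 1
10 [ 0.053  0.002 -0.015] 1
11 [ 0.037 -0.036  0.012] 0.8
12 [ 0.034 -0.039  0.012] 0
13 [ 0.034 -0.039  0.012] 0
14 [ 0.034 -0.039  0.012] 0
15 [ 0.034 -0.039  0.012] 0
16 [ 0.034 -0.039  0.012] 0
17 [ 0.034 -0.039  0.012] 0
18 [ 0.009 -0.043  0.03 ] 0
19 [ 0.009 -0.043  0.03 ] 0
20 [ 0.009 -0.043  0.03 ] 0
21 [ 0.009 -0.043  0.03 ] 0
22 [ 0.009 -0.043  0.03 ] 0
```

Request:
apply_moves:
  moves:
    - {"dx":-0.03,"dy":0.026,"dz":-0.036,"turn":0,"claw":1}
    - {"dx":-0.03,"dy":0.026,"dz":-0.036,"turn":0,"claw":1}
    - {"dx":-0.03,"dy":0.026,"dz":-0.036,"turn":0,"claw":1}
    - {"dx":-0.03,"dy":0.026,"dz":-0.036,"turn":0,"claw":1}
    - {"dx":-0.03,"dy":0.026,"dz":-0.036,"turn":0,"claw":1}
    - {"dx":0.045,"dy":0.028,"dz":-0.015,"turn":0,"claw":1}
    - {"dx":0.045,"dy":0.028,"dz":-0.015,"turn":1,"claw":1}
    - {"dx":0.048,"dy":0.023,"dz":-0.015,"turn":1,"claw":1}
    - {"dx":0.05,"dy":0.018,"dz":-0.015,"turn":1,"claw":1}
    - {"dx":0.051,"dy":0.013,"dz":-0.015,"turn":1,"claw":1}

```text
t: 4.65
eef_pos: [56.6, -399.5, 388.8]
ee_rot: [[0.994, 0.013, 0.106], [-0.019, -0.955, 0.295], [0.105, -0.296, -0.95]]
wrist_force: [-0.4, -0.8, -0.4]
opening: 85.2
```

```bash
python3 -c "
from h import *
st()
plan([(100,-430,400),(430,-250,400),(564,-31,322)],[1,1,1,.8])"
```

```text
t 4.65 q [-1.5915 -0.0475  1.2169  0.131   2.2714  0.0518] p [  56.6437 -399.5405  388.7663] r 403.5357370919639 az -1.4299627111823439
tool z in stand [-0.0111  0.3134 -0.9495] tool y in stand [ 0.3664 -0.8823 -0.2955] F [-0.0824 -0.8767 -0.4055] M [-0.1952  0.0056  0.0603] open 85.21137494139285
0 [ 0.045  0.026 -0.015] 1
1 [ 0.044 -0.029  0.013] 1
2 [ 0.04  -0.033  0.013] 1
3 [ 0.037 -0.037  0.013] 0.8
4 [ 0.033 -0.04   0.013] 0
5 [ 0.033 -0.04   0.013] 0
6 [ 0.033 -0.04   0.013] 0
7 [ 0.033 -0.04   0.013] 0
8 [ 0.008 -0.043  0.031] 0
9 [ 0.008 -0.043  0.031] 0
10 [ 0.008 -0.043  0.031] 0
11 [ 0.008 -0.043  0.031] 0
12 [ 0.008 -0.043  0.031] 0
```

Request:
apply_moves:
  moves:
    - {"dx":0.045,"dy":-0.02,"dz":0.01,"turn":1,"claw":1}
    - {"dx":0.044,"dy":-0.029,"dz":0.013,"turn":1,"claw":1}
    - {"dx":0.04,"dy":-0.033,"dz":0.013,"turn":1,"claw":1}
    - {"dx":0.037,"dy":-0.037,"dz":0.013,"turn":0.6,"claw":1}
    - {"dx":0.033,"dy":-0.04,"dz":0.013,"turn":0,"claw":1}
    - {"dx":0.033,"dy":-0.04,"dz":0.013,"turn":0,"claw":1}
    - {"dx":0.033,"dy":-0.04,"dz":0.013,"turn":0,"claw":1}
    - {"dx":0.033,"dy":-0.04,"dz":0.013,"turn":0,"claw":1}

```text
t: 5.65
eef_pos: [442.6, -189.7, 385.8]
ee_rot: [[0.924, -0.368, 0.106], [-0.383, -0.874, 0.298], [-0.017, -0.316, -0.949]]
wrist_force: [-0.3, -1.1, 0.3]
opening: 85.5
```

```bash
python3 -c "
from h import *
st()
plan([(564,-31,322)],[0])"
```

```text
t 5.65 q [-0.6591 -0.0148  1.1914  0.344   2.0441  1.4532] p [ 442.5577 -189.7495  385.7608] r 481.5207450383666 az -0.4050481784625555
tool z in stand [-0.0125  0.3158 -0.9487] tool y in stand [-0.0177 -0.9487 -0.3156] F [ 0.1655 -1.1513  0.3342] M [-0.1684 -0.052   0.0012] open 85.54186657794364
0 [ 0.013 -0.041  0.03 ] 0
1 [ 0.013 -0.041  0.03 ] 0
2 [ 0.013 -0.041  0.03 ] 0
3 [ 0.013 -0.041  0.03 ] 0
```

Request:
apply_moves:
  moves:
    - {"dx":0.013,"dy":-0.041,"dz":0.03,"turn":-0.15,"claw":1}
    - {"dx":0.013,"dy":-0.041,"dz":0.03,"turn":0,"claw":1}
    - {"dx":0.013,"dy":-0.041,"dz":0.03,"turn":0,"claw":1}
    - {"dx":0.013,"dy":-0.041,"dz":0.03,"turn":0,"claw":1}
    - {"dx":0,"dy":0,"dz":0,"turn":0,"claw":1}

```text
t: 6.28
eef_pos: [566.7, -20.9, 317.5]
ee_rot: [[0.931, -0.352, 0.099], [-0.365, -0.882, 0.3], [-0.018, -0.315, -0.949]]
wrist_force: [0.5, -0.3, 0.4]
opening: 85.4
```

```bash
python3 -c "
from h import *
o,S=st();f=ctrl.grab_frame('wrist')
np.savez('w1.npz',p=o['eef_pos'],R=o['ee_rot'])
cv2.imwrite('pics/w1raw.png',f)
cv2.imwrite('pics/w1.png',np.clip(f.astype(float)*1.5,0,255).astype(np.uint8))"
```

```text
t 6.275 q [-0.2596  0.1163  1.1912  0.3297  1.8014  1.7689] p [566.7337 -20.9416 317.501 ] r 567.1204722284651 az -0.036934560998552815
tool z in stand [-0.0188  0.3152 -0.9489] tool y in stand [ 0.0005 -0.949  -0.3152] F [ 0.5517 -0.0906  0.3744] M [-0.1369 -0.0142 -0.0307] open 85.40989290924459
```

View pics/w1.png

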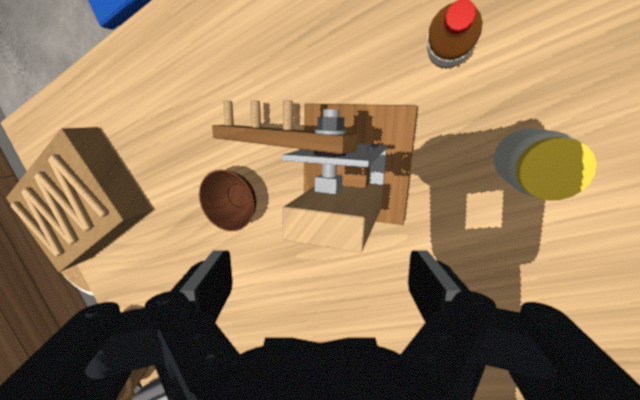

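The wrist view shows the post top near (330,225), the bracket edge at about (335,155), the head at (328,184) and the rail above the bracket. I'll enlarge it for exact corners.

```bash
python3 -c "
import cv2,numpy as np
f=cv2.imread('pics/w1raw.png')[95:255,200:430]
f=cv2.resize(f,None,fx=3.4,fy=3.4,interpolation=cv2.INTER_CUBIC)
cv2.imwrite('pics/w1c.png',np.clip(f.astype(float)*1.6,0,255).astype(np.uint8))"
```

```text
(no output)
```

View pics/w1c.png

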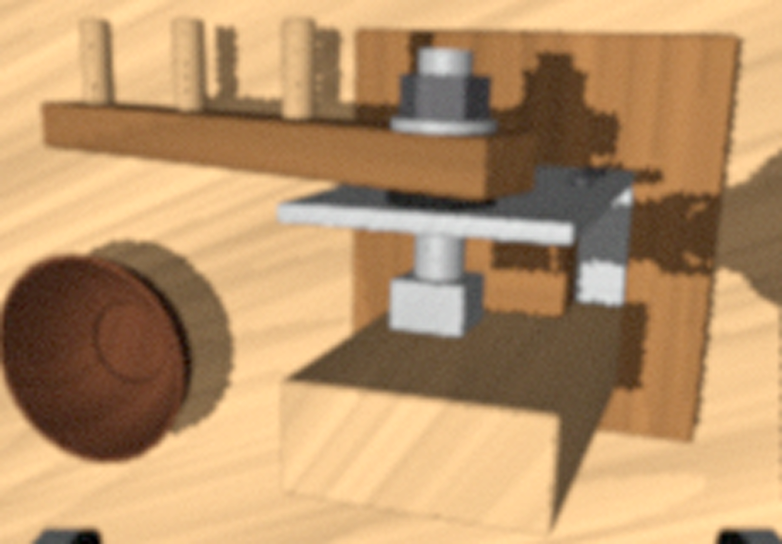

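Run:
```python
from h import *
w=np.load('w1.npz');T=np.eye(4);T[:3,:3]=w['R'];T[:3,3]=w['p']
q=lambda x,y:(200+(x+.5)/3.4-.5,95+(y+.5)/3.4-.5)
P=[atz("wrist",q(*p),174,T) for p in[(285,380),(558,412),(552,530),(283,490)]]
B=[atz("wrist",q(*p),174,T) for p in[(280,221),(573,242)]]
C=[atz("wrist",q(*p),174,T) for p in[(287,207),(575,226)]]
L=lambda a,b:np.linalg.norm(a-b)
print("post",L(P[0],P[1]),L(P[2],P[3]),L(P[1],P[2]),L(P[0],P[3]),"br",L(*B),L(*C))
for a,b in[(P[1],P[0]),(P[2],P[3]),(B[1],B[0])]:
    print("yaw",np.arctan2(a[0]-b[0],b[1]-a[1]))
print("head top",atz("wrist",q(437,292),162,T))
for Y in(-.365,-.38,-.395):
    c,s=np.cos(Y),np.sin(Y);R=np.array([[c,-s],[s,c]])
    i=[R.T@x[:2] for x in P+B]
    xm=[i[0][0],i[1][0],i[4][0],i[5][0]]
    print(Y,np.mean(P,0)[:2]+R@[45,0],np.mean(B,0)[:2]-R@[25,0],"inner-face gap",np.mean(xm[2:])-np.mean(xm[:2]),"o from gap mid",R@[np.mean(xm),np.mean([k[1] for k in i])])
```

```text
post 87.05474020988387 89.05331408274029 37.70891601313787 38.12931785621118 br 88.77723450994638 86.63309029490269
yaw -0.39286180721420627
yaw -0.38856772367058195
yaw -0.39830321263186713
head top [585.7031  17.647  162.    ]
-0.365 [583.8307  22.8662] [581.9282  20.5743] inner-face gap 50.10881195539457 o from gap mid [582.5484  22.3499]
-0.38 [583.585   22.2375] [582.0647  20.9235] inner-face gap 50.132120284508574 o from gap mid [582.4445  22.0527]
-0.395 [583.33    21.6126] [582.2064  21.2707] inner-face gap 50.14414909805191 o from gap mid [582.3317  21.7587]
```

Refined estimate: yaw -0.39, origin (582.8, 21.5), and the measured gap width of 50.1 mm matches the given 50. Now I come down along the tool axis.

```bash
sed -i 's/^YAW=.*/YAW=-.39/' h.py
cat >> h.py <<'E'
def goal(back=0):
    o=ctrl.get_obs();return np.array([582.8,21.5,150])+o['ee_rot'][:,2]*(19-back)
E
python3 -c "
from h import *
st();print(goal(90),goal())
plan([goal(90),goal()],[0],45)"
```

```text
t 6.325 q [-0.2621  0.1147  1.1906  0.3292  1.8021  1.7682] p [566.3989 -22.3928 318.6237] r 566.8414132642793 az -0.03951472754420132
tool z in stand [-0.0199  0.3147 -0.949 ] tool y in stand [ 0.009  -0.9491 -0.315 ] F [-0.5067 -1.1448 -0.2771] M [-0.1572 -0.062  -0.0162] open 85.24220129565053
[575.6087   0.2945 217.3767] [584.7244  27.1747 131.9696]
0 [0.001 0.003 0.035] 0
1 [0.001 0.003 0.035] 0
2 [0.001 0.003 0.035] 0
3 [-0.     0.     0.045] 0
4 [-0.     0.     0.045] 0
```

Request:
apply_moves:
  moves:
    - {"dx":0.001,"dy":0.003,"dz":0.035,"turn":0.05,"claw":0.65}
    - {"dx":0.001,"dy":0.003,"dz":0.035,"turn":0,"claw":0.65}
    - {"dx":0.001,"dy":0.003,"dz":0.03,"turn":0,"claw":0.65}
    - {"dx":0,"dy":0,"dz":0,"turn":0,"claw":0.65}

```text
t: 6.82
eef_pos: [576.0, -6.0, 221.6]
ee_rot: [[0.927, -0.361, 0.107], [-0.376, -0.878, 0.296], [-0.012, -0.314, -0.949]]
wrist_force: [0.2, -0.8, 0.8]
opening: 55.6
```

```bash
python3 -c "
from h import *
o,S=st();print(goal(),'err to goal in tool',o['ee_rot'].T@(goal()-o['eef_pos']))
f=ctrl.grab_frame('wrist');np.savez('w2.npz',p=o['eef_pos'],R=o['ee_rot']);cv2.imwrite('pics/w2.png',np.clip(f[60:400,150:500].astype(float)*1.5,0,255).astype(np.uint8))"
```

```text
t 6.825 q [-0.228   0.1393  1.3552  0.3176  1.6055  1.7482] p [576.0034  -5.9554 221.6303] r 576.0341570211456 az -0.010338803956733717
tool z in stand [-0.0131  0.3141 -0.9493] tool y in stand [ 0.0003 -0.9494 -0.3141] F [ 0.5237 -0.6408  0.792 ] M [-0.1739 -0.0318  0.0161] open 55.56673184882718
[584.8388  27.1146 131.9634] err to goal in tool [-3.1446 -4.0606 95.8409]
```

View pics/w2.png

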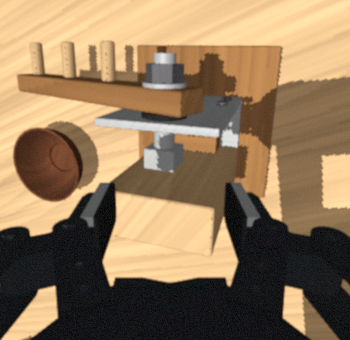

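Fingertips at (100,190) and (235,190) straddle the head at (162,157), and the gap entry is clear. I correct sideways by about 4 mm and go down.

Request:
apply_moves:
  moves:
    - {"dx":-0.002,"dy":-0.003,"dz":0.02,"turn":0,"claw":0.65}
    - {"dx":-0.001,"dy":-0.001,"dz":0.02,"turn":0,"claw":0.65}
    - {"dx":0,"dy":0,"dz":0,"turn":0,"claw":0.65}

```text
t: 7.25
eef_pos: [581.2, 9.4, 189.6]
ee_rot: [[0.926, -0.36, 0.118], [-0.378, -0.878, 0.293], [-0.002, -0.316, -0.949]]
wrist_force: [-0.3, -0.5, 1.0]
opening: 55.2
```

```bash
python3 -c "
from h import *
o,S=st();print('err to goal in tool',o['ee_rot'].T@(goal()-o['eef_pos']))"
```

```text
t 7.25 q [-0.1987  0.1543  1.403   0.3163  1.5261  1.7554] p [581.2356   9.4279 189.5653] r 581.3120520648757 az 0.01621897133037634
tool z in stand [-0.0026  0.316  -0.9488] tool y in stand [ 0.0013 -0.9488 -0.316 ] F [-0.0759 -0.5688  0.9942] M [-0.1897  0.0288  0.0342] open 55.15747585981132
err to goal in tool [-3.0357  1.3407 60.2624]
```

Request:
apply_moves:
  moves:
    - {"dx":-0.003,"dy":0.001,"dz":0.03,"turn":0,"claw":0.65}
    - {"dx":-0.001,"dy":0,"dz":0.025,"turn":0,"claw":0.65}
    - {"dx":0,"dy":0,"dz":0.005,"turn":0,"claw":0.65}
    - {"dx":0,"dy":0,"dz":0,"turn":0,"claw":0.65}

```text
t: 7.75
eef_pos: [586.6, 27.0, 136.5]
ee_rot: [[0.925, -0.358, 0.126], [-0.379, -0.878, 0.292], [0.006, -0.318, -0.948]]
wrist_force: [-0.4, -0.5, 0.1]
opening: 55.4
```

```bash
python3 -c "
from h import *
o,S=st();print('err to goal in tool',o['ee_rot'].T@(goal()-o['eef_pos']))"
```

```text
t 7.75 q [-0.1657  0.1944  1.4662  0.3179  1.4094  1.7526] p [586.6082  27.0056 136.5246] r 587.2295430253562 az 0.04600443374923043
tool z in stand [ 0.0055  0.3177 -0.9482] tool y in stand [ 0.0032 -0.9482 -0.3177] F [-0.1762 -0.6624  0.066 ] M [-0.1235  0.0614  0.0332] open 55.38566993984091
err to goal in tool [-1.3542  1.916   4.1374]
```

Request:
apply_moves:
  moves:
    - {"dx":-0.001,"dy":0.002,"dz":0.003,"turn":0,"claw":0.65}
    - {"dx":0,"dy":0,"dz":0,"turn":0,"claw":0.4}
    - {"dx":0,"dy":0,"dz":0,"turn":0,"claw":0.2}
    - {"dx":0,"dy":0,"dz":0,"turn":0,"claw":0}
    - {"dx":0,"dy":0,"dz":0,"turn":0,"claw":0}
    - {"dx":0,"dy":0,"dz":0,"turn":0,"claw":0}
  force: 60

```text
t: 8.5
eef_pos: [586.5, 25.9, 136.2]
ee_rot: [[0.925, -0.357, 0.13], [-0.38, -0.878, 0.292], [0.011, -0.319, -0.948]]
wrist_force: [0.2, -0.8, -0.1]
opening: 26.9
```

```bash
cat >> h.py <<'E'
def rail(name):
    "sag from the scene camera: top edge of the rail's front face region by colour is left to the eye; saves a crop"
    f=ctrl.grab_frame('scene');cv2.imwrite(f'pics/{name}raw.png',f)
    c=cv2.resize(f[150:290,240:440],None,fx=4,fy=4,interpolation=cv2.INTER_CUBIC)
    cv2.imwrite(f'pics/{name}.png',np.clip(c.astype(float)*1.5,0,255).astype(np.uint8))
E
python3 -c "
from h import *
o,S=st();print('err to goal in tool',o['ee_rot'].T@(goal()-o['eef_pos']));rail('s1')"
```

```text
t 8.5 q [-0.168   0.1912  1.4708  0.319   1.4042  1.749 ] p [586.4856  25.884  136.2316] r 587.0565303056601 az 0.04410539200662976
tool z in stand [ 0.0098  0.3193 -0.9476] tool y in stand [ 0.004  -0.9477 -0.3192] F [ 0.5011 -0.6747 -0.0923] M [-0.0992  0.0742 -0.0283] open 26.85541095585227
err to goal in tool [-1.5995  0.7682  4.1938]
```

View pics/s1.png

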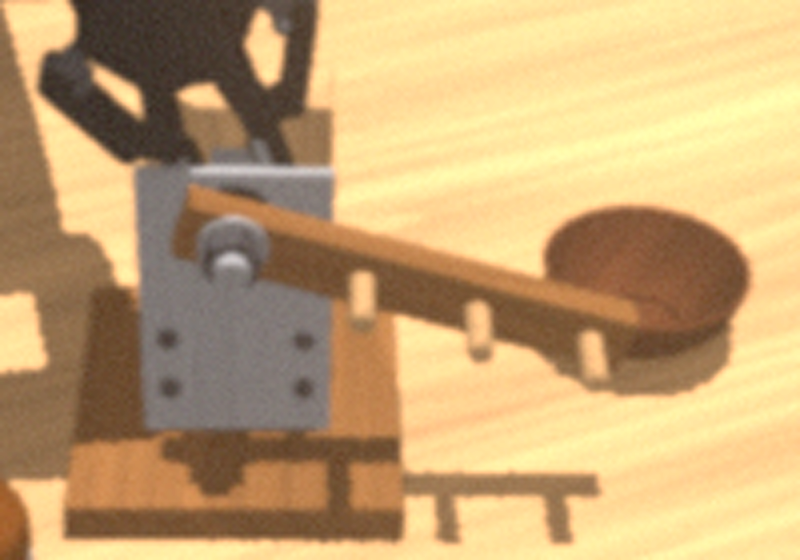

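The rail has hardly moved and the fingers are still at 26.9 mm, so I let them close further.

Request:
apply_moves:
  moves:
    - {"dx":0,"dy":0,"dz":0,"turn":0,"claw":0}
    - {"dx":0,"dy":0,"dz":0.002,"turn":0,"claw":0}
    - {"dx":0,"dy":0,"dz":0,"turn":0,"claw":0}
  force: 80

```text
t: 8.93
eef_pos: [586.5, 25.9, 136.4]
ee_rot: [[0.925, -0.356, 0.131], [-0.379, -0.878, 0.291], [0.011, -0.319, -0.948]]
wrist_force: [2.2, 1.9, -4.8]
opening: 25.8
```

```bash
cat >> h.py <<'E'
def pegs(f):
    h=cv2.cvtColor(f,cv2.COLOR_BGR2HSV)
    return h
E
python3 -c "
from h import *
o,S=st();print('err to goal in tool',o['ee_rot'].T@(goal()-o['eef_pos']));rail('s2')
a=cv2.imread('pics/s1raw.png').astype(int);b=cv2.imread('pics/s2raw.png').astype(int)
print(np.abs(a-b)[150:290,240:440].max(2).mean(), a[222:228,330],a[236:240,387:390])"
```

```text
t 8.925 q [-0.1676  0.1909  1.4706  0.3182  1.4043  1.749 ] p [586.474   25.9077 136.3936] r 587.045998428019 az 0.04414667495734943
tool z in stand [ 0.0101  0.3186 -0.9478] tool y in stand [ 0.0047 -0.9479 -0.3186] F [ 1.3406  2.572  -4.8283] M [ 0.0478 -0.0888 -0.0283] open 25.824127286846377
err to goal in tool [-1.5779  0.8452  4.342 ]
2.9386785714285715 [[ 94 136 177]
 [ 94 137 177]
 [ 97 139 180]
 [ 95 137 177]
 [ 96 138 177]
 [ 91 130 170]] [[[ 93 133 174]
  [ 94 136 177]
  [ 90 132 172]]

 [[ 89 131 171]
  [ 95 138 179]
  [ 89 132 172]]

 [[ 90 131 170]
  [ 92 135 176]
  [ 95 135 177]]

 [[ 87 123 162]
  [ 91 132 171]
  [ 90 134 174]]]
```

View pics/s2.png

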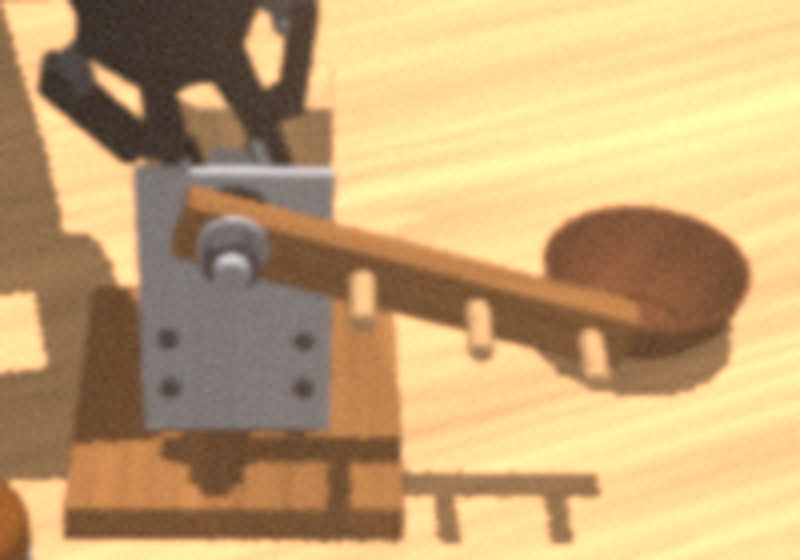

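Request:
apply_moves:
  moves:
    - {"dx":0,"dy":0,"dz":0,"turn":0,"claw":0}
    - {"dx":0,"dy":0,"dz":0,"turn":0,"claw":0}
    - {"dx":0,"dy":0,"dz":0,"turn":0,"claw":0}
  force: 120

```text
t: 9.35
eef_pos: [586.5, 26.0, 136.6]
ee_rot: [[0.925, -0.356, 0.131], [-0.379, -0.879, 0.291], [0.011, -0.319, -0.948]]
wrist_force: [-2.6, 0.2, 3.5]
opening: 24.5
```

```bash
python3 -c "
from h import *
o,S=st();print('err to goal in tool',o['ee_rot'].T@(goal()-o['eef_pos']));rail('s3')
f=ctrl.grab_frame('wrist')[60:380,170:470];cv2.imwrite('pics/w3.png',f)
a=cv2.cvtColor(cv2.imread('pics/s1raw.png'),cv2.COLOR_BGR2GRAY);b=cv2.cvtColor(cv2.imread('pics/s3raw.png'),cv2.COLOR_BGR2GRAY)
# shift of the rail end patch (template match)
t=a[222:247,375:405];r=cv2.matchTemplate(b[200:262,350:430],t,cv2.TM_CCOEFF_NORMED);print(cv2.minMaxLoc(r)[1::2],'unshifted=(25,22)')
s=cv2.imread('pics/s3.png');w=np.clip(cv2.resize(f,(525,560))*1.4,0,255).astype(np.uint8)
cv2.imwrite('pics/both.png',cv2.resize(np.hstack([s[:,150:],w]),None,fx=.68,fy=.68))"
```

```text
t 9.35 q [-0.1675  0.1908  1.4704  0.3183  1.4045  1.749 ] p [586.5261  25.9562 136.5525] r 587.1001978116984 az 0.04422518561912132
tool z in stand [ 0.0102  0.3187 -0.9478] tool y in stand [ 0.0048 -0.9479 -0.3187] F [-2.5349 -0.772   3.5277] M [-0.1229  0.3235  0.0982] open 24.535215766347616
err to goal in tool [-1.609   0.9556  4.4716]
(0.958617627620697, (25, 21)) unshifted=(25,22)
```

View pics/both.png

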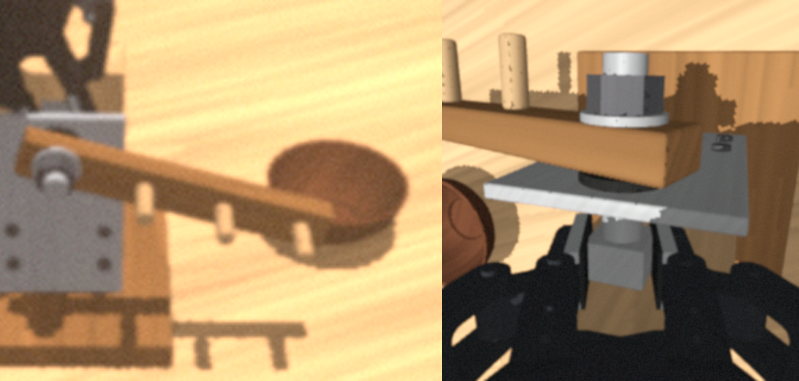

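The wrist view shows the pads straddling the head, but the linkage gives way and friction jams it: 24.5 mm opening with the rail hardly moved. A single pad pressed on the +y side and drawn upwards will roll the head the right way instead. So I open slightly, go lower, press the +y pad on the head and draw it up.

Request:
apply_moves:
  moves:
    - {"dx":-0.001,"dy":0,"dz":0,"turn":0,"claw":0.5}
    - {"dx":0,"dy":0,"dz":0,"turn":0,"claw":0.45}
    - {"dx":0,"dy":0,"dz":0.006,"turn":0,"claw":0.45}
    - {"dx":0,"dy":0,"dz":0.005,"turn":0,"claw":0.45}
    - {"dx":0,"dy":0.004,"dz":0,"turn":0,"claw":0.45}
    - {"dx":0,"dy":0.002,"dz":0,"turn":0,"claw":0.45}
  force: 20

```text
t: 10.2
eef_pos: [585.5, 25.7, 123.2]
ee_rot: [[0.926, -0.355, 0.132], [-0.378, -0.878, 0.294], [0.012, -0.322, -0.947]]
wrist_force: [1.8, 9.5, 6.1]
opening: 37.8
```

```bash
cat >> h.py <<'E'
def chk():
    o,S=st();print('err to goal in tool',o['ee_rot'].T@(goal()-o['eef_pos']),'tilt',np.arcsin((S.T@o['ee_rot'][:,2])[1]))
    f=ctrl.grab_frame('scene');cv2.imwrite('pics/last.png',f);b=cv2.cvtColor(f,cv2.COLOR_BGR2GRAY)
    a=cv2.cvtColor(cv2.imread('pics/scene0.png'),cv2.COLOR_BGR2GRAY)
    # follow the three peg tips and the rail's end from the first picture
    for x,y in((330,228),(359,236),(388,238)):
        best=None
        for ang in np.arange(-30,31,5) if 0 else [0]:
            t=a[y-9:y+10,x-6:x+7];X0,Y0=x-20,y-60
            r=cv2.matchTemplate(b[Y0-9:y+30,X0-6:x+27],t,cv2.TM_CCOEFF_NORMED);_,m,_,l=cv2.minMaxLoc(r)
            print('peg',x,y,'->',l[0]+X0,l[1]+Y0,round(m,2),end='; ')
    print()
E
python3 -c "
from h import *
chk()"
```

```text
t 10.2 q [-0.1698  0.1994  1.4889  0.3231  1.3789  1.7368] p [585.4581  25.6864 123.1999] r 586.0213106032594 az 0.0438459120788975
tool z in stand [ 0.0103  0.3217 -0.9468] tool y in stand [ 0.0057 -0.9468 -0.3216] F [-1.9011  9.4587  6.1402] M [1.3917 0.1962 0.0798] open 37.839275133353006
err to goal in tool [-0.5671 -4.002  -7.9537] tilt 0.3275148290000733
peg 330 228 -> 330 227 0.97; peg 359 236 -> 360 234 0.99; peg 388 238 -> 389 235 0.89;
```

Contact made (9.5 N sideways), and the end peg has risen 3 px. Now I press and draw up.

Request:
apply_moves:
  moves:
    - {"dx":0,"dy":0.004,"dz":-0.002,"turn":0,"claw":0.45}
    - {"dx":0,"dy":0.004,"dz":-0.004,"turn":0,"claw":0.45}
    - {"dx":0,"dy":0.004,"dz":-0.004,"turn":0,"claw":0.45}

```text
t: 10.62
eef_pos: [582.3, 21.2, 130.8]
ee_rot: [[0.928, -0.347, 0.138], [-0.373, -0.874, 0.31], [0.013, -0.339, -0.941]]
wrist_force: [12.1, 23.8, -5.1]
opening: 38.5
```

```bash
python3 -c "
from h import *
chk()"
```

```text
t 10.625 q [-0.1879  0.1837  1.4946  0.3428  1.3918  1.7137] p [582.323   21.2106 130.8021] r 582.7091199583159 az 0.03640803893004739
tool z in stand [ 0.0096  0.3396 -0.9405] tool y in stand [ 0.0114 -0.9406 -0.3394] F [ 2.1801 26.598  -5.1392] M [ 3.1066 -0.2517 -0.1689] open 38.46812103607888
err to goal in tool [ 0.5822 -6.9352  1.0993] tilt 0.34644611345795795
peg 330 228 -> 332 217 0.77; peg 359 236 -> 364 216 0.92; peg 388 238 -> 397 209 0.86;
```

Works well: the end peg rose 29 px. I'll compute the sag from the peg tips.

```bash
cat >> h.py <<'E'
def sag(pts,x=69):
    c,s=np.cos(YAW),np.sin(YAW);n=[c,s,0];yv=np.array([-s,c,0]);d=c*582.8+s*21.5+x
    X=[onplane('scene',p,n,d) for p in pts];q=np.array([[yv@(k-[582.8,21.5,0]),k[2]] for k in X])
    print(q.round(1).tolist(),'sag',-np.arctan(np.polyfit(q[:,0],q[:,1],1)[0]),'sag from axis',np.arctan2(150-q[:,1],q[:,0]))
E
python3 -c "
from h import *
sag([(330,228),(359,236),(388,238)]);sag([(332,217),(364,216),(397,209)])
f=cv2.imread('pics/last.png')[160:270,280:440]
cv2.imwrite('pics/last_c.png',np.clip(cv2.resize(f,None,fx=5,fy=5,interpolation=cv2.INTER_CUBIC)*1.4,0,255).astype(np.uint8))"
```

```text
[[57.2, 124.5], [109.8, 106.1], [162.5, 101.3]] sag 0.2169410640597727 sag from axis [0.4197 0.3808 0.2913]
[[60.0, 149.0], [115.9, 151.1], [172.1, 166.2]] sag -0.15278163534216038 sag from axis [ 0.0167 -0.0096 -0.0941]
```

View pics/last_c.png

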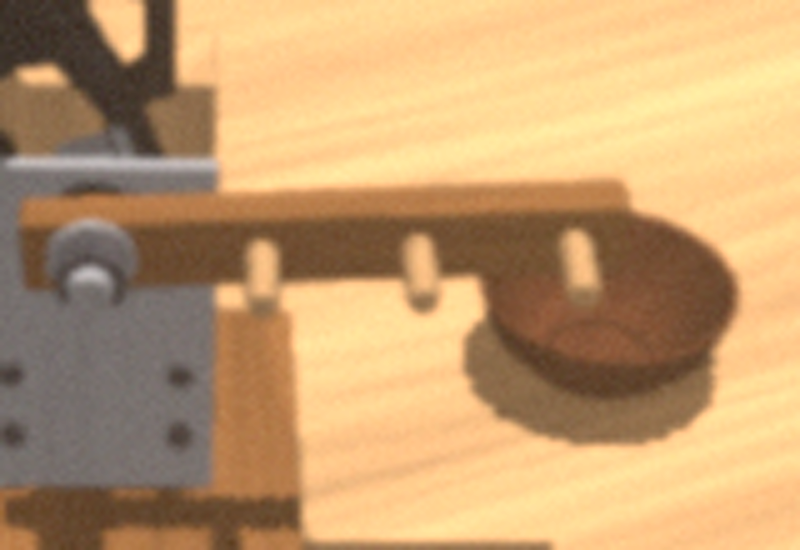

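```bash
cat >> h.py <<'E'
def edge(fn='pics/last.png',lo=165,hi=245,cols=range(328,394)):
    "line of the rail's upper front edge: strongest bright-to-dark step of brown per column, robust line fit"
    g=cv2.GaussianBlur(cv2.imread(fn),(3,3),0).astype(float)
    hsv=cv2.cvtColor(g.astype(np.uint8),cv2.COLOR_BGR2HSV);sat=hsv[...,1]
    pts=[]
    for x in cols:
        col=g[lo:hi,x,2];d=col[2:]-col[:-2];ok=(sat[lo:hi-2,x]>140)
        y=np.argmin(np.where(ok,d,0));
        if 0<y<len(d)-1:
            a,b,c=d[y-1],d[y],d[y+1];pts.append((x,lo+1+y+.5*(a-c)/(a-2*b+c+1e-9)))
    p=np.array(pts,np.float32);v=cv2.fitLine(p,cv2.DIST_HUBER,0,.01,.01).ravel()
    f=lambda x:v[3]+(x-v[2])*v[1]/v[0]
    r=np.abs(p[:,1]-f(p[:,0]));print('edge pts',len(p),'inl',np.mean(r<1),'y330',f(330),'y390',f(390))
    sag([(330,f(330)),(360,f(360)),(390,f(390))],53)
E
python3 - <<'E'
from h import *
q=lambda x,y:(280+(x+.5)/5-.5,160+(y+.5)/5-.5)
print('eye');sag([q(230,222),q(420,217),q(620,211)],53);sag([q(262,275),q(420,270),q(580,265)])
s=lambda x,y:(240+(x+.5)/4-.5,160+(y+.5)/4-.5)
print('start');sag([s(360,262),s(476,295),s(589,328)]);sag([s(345,213),s(630,294)],53)
edge();edge('pics/scene0.png')
E
```

```text
eye
[[49.0, 165.5], [115.6, 167.6], [185.6, 170.1]] sag -0.03399480604239661 sag from axis [-0.3055 -0.1508 -0.1079]
[[59.9, 154.2], [114.8, 156.4], [170.4, 158.5]] sag -0.038151826591847814 sag from axis [-0.0707 -0.0553 -0.0496]
start
[[56.3, 131.0], [108.8, 112.1], [161.2, 92.8]] sag 0.3494172752599631 sag from axis [0.3256 0.3352 0.3412]
[[49.9, 146.0], [181.4, 99.6]] sag 0.3395647813402914 sag from axis [0.0794 0.2711]
edge pts 66 inl 1.0 y330 203.56966 y390 201.76459
[[56.7, 166.4], [109.2, 168.3], [161.7, 170.2]] sag -0.03628829768667361 sag from axis [-0.2812 -0.1659 -0.1242]
edge pts 66 inl 1.0 y330 213.69379 y390 231.20093
[[57.3, 144.2], [111.8, 124.4], [167.9, 104.1]] sag 0.34763318569366647 sag from axis [0.1008 0.2248 0.2668]
```

The edge measurement is sound: start 0.348, now -0.036, which agrees with the tool's lean of 0.346. Now I close the other finger while easing the tool back, so the pressing pad stays on the head.

Request:
apply_moves:
  moves:
    - {"dx":0,"dy":0.001,"dz":0,"turn":0,"claw":0.36}
    - {"dx":0,"dy":-0.001,"dz":0,"turn":0,"claw":0.28}
    - {"dx":0,"dy":-0.002,"dz":0,"turn":0,"claw":0.2}
    - {"dx":0,"dy":-0.001,"dz":0,"turn":0,"claw":0.1}
    - {"dx":0,"dy":0,"dz":0,"turn":0,"claw":0}
    - {"dx":0,"dy":0,"dz":0,"turn":0,"claw":0}
  force: 60

```text
t: 11.42
eef_pos: [584.8, 27.4, 134.8]
ee_rot: [[0.928, -0.343, 0.143], [-0.371, -0.873, 0.316], [0.016, -0.346, -0.938]]
wrist_force: [0.2, 1.0, 0.8]
opening: 22.8
```

```bash
python3 -c "
from h import *
chk();edge()"
```

```text
t 11.425 q [-0.1792  0.1827  1.489   0.3491  1.3919  1.7197] p [584.8102  27.4361 134.7832] r 585.4533880483747 az 0.04688009690272724
tool z in stand [ 0.0116  0.3467 -0.9379] tool y in stand [ 0.0147 -0.9379 -0.3465] F [-0.2165  1.0435  0.7626] M [-0.2167  0.2117 -0.2368] open 22.78472181479906
err to goal in tool [0.579  0.5997 2.5642] tilt 0.35401637089721627
peg 330 228 -> 332 217 0.77; peg 359 236 -> 364 216 0.91; peg 388 238 -> 397 209 0.85; 
edge pts 66 inl 1.0 y330 203.7104 y390 201.9435
[[56.7, 166.1], [109.2, 167.9], [161.7, 169.8]] sag -0.03550637969927756 sag from axis [-0.2762 -0.1628 -0.1218]
```

Gripped, wrist force near zero, rail about 0.035 past level. Sideways pushes make the tool's lean creep, so I push the other way to bring it back a little.

Request:
apply_moves:
  moves:
    - {"dx":0,"dy":-0.005,"dz":0,"turn":0,"claw":0}
    - {"dx":0,"dy":-0.005,"dz":0,"turn":0,"claw":0}
    - {"dx":0,"dy":-0.005,"dz":0,"turn":0,"claw":0}
  force: 90

```text
t: 11.85
eef_pos: [584.6, 27.2, 134.7]
ee_rot: [[0.926, -0.354, 0.128], [-0.376, -0.88, 0.291], [0.01, -0.318, -0.948]]
wrist_force: [-11.6, -19.4, 2.1]
opening: 22.8
```

```bash
python3 -c "
from h import *
chk();edge()"
```

```text
t 11.85 q [-0.1659  0.1888  1.4763  0.318   1.4029  1.7473] p [584.6382  27.1549 134.7395] r 585.2685315337138 az 0.04641404548352327
tool z in stand [ 0.0078  0.318  -0.9481] tool y in stand [ 0.0069 -0.9481 -0.3179] F [ -3.3013 -22.3746   2.0852] M [-3.5135  0.4118  0.3719] open 22.791196653729298
err to goal in tool [0.5713 0.7729 2.6502] tilt 0.3235846423201043
peg 330 228 -> 332 218 0.8; peg 359 236 -> 364 218 0.93; peg 388 238 -> 397 212 0.86; 
edge pts 66 inl 1.0 y330 204.4769 y390 204.11992
[[56.7, 164.4], [109.4, 164.8], [162.2, 165.1]] sag -0.006522700660988489 sag from axis [-0.2488 -0.1341 -0.0929]
```

Sag followed the lean one to one and now measures -0.007. I relax the sideways push and check the camera's level against the bracket's top edge, which is truly level.

Request:
apply_moves:
  moves:
    - {"dx":0,"dy":0,"dz":0,"turn":0,"claw":0}
    - {"dx":0,"dy":0,"dz":0,"turn":0,"claw":0}
    - {"dx":0,"dy":0,"dz":0,"turn":0,"claw":0}

```text
t: 12.28
eef_pos: [584.6, 27.0, 134.7]
ee_rot: [[0.927, -0.353, 0.128], [-0.375, -0.88, 0.291], [0.01, -0.317, -0.948]]
wrist_force: [-0.9, -0.6, 0.3]
opening: 22.2
```

Run:
```python
from h import *
chk();edge()
g=cv2.GaussianBlur(cv2.imread('pics/scene0.png'),(3,3),0).astype(float)
# bracket plate: lower front edge of the bright top strip, scene0
pts=[]
for x in list(range(278,292))+list(range(308,320)):
    col=g[184:202,x].sum(1);d=col[2:]-col[:-2];y=np.argmax(d);pts.append((x,185+y))
p=np.array(pts,float);k=np.polyfit(p[:,0],p[:,1],1);print('bracket top edge res',np.abs(np.polyval(k,p[:,0])-p[:,1]).max())
sag([(x,np.polyval(k,x)) for x in(278,299,319)],25)
# same for plank's front lower edge at table: known level
c,s=np.cos(YAW),np.sin(YAW)
```

```text
t 12.275 q [-0.1659  0.1888  1.4762  0.3175  1.4032  1.7464] p [584.5778  27.0039 134.7262] r 585.2011992706107 az 0.046161004216008696
tool z in stand [ 0.0076  0.3174 -0.9483] tool y in stand [ 0.0079 -0.9483 -0.3174] F [-0.6291 -0.9092  0.3327] M [-0.4533  0.0384  0.1475] open 22.198608112499638
err to goal in tool [0.5679 0.6242 2.6895] tilt 0.3230178310141311
peg 330 228 -> 332 218 0.8; peg 359 236 -> 364 218 0.92; peg 388 238 -> 397 212 0.86; 
edge pts 66 inl 1.0 y330 204.5768 y390 204.4224
[[56.7, 164.2], [109.4, 164.3], [162.2, 164.4]] sag -0.0023550534785811887 sag from axis [-0.2452 -0.1301 -0.0888]
bracket top edge res 0.68936728487094
[[-35.3, 175.9], [2.1, 174.7], [37.9, 173.6]] sag 0.031335512329708375 sag from axis [-2.5089 -1.4844 -0.5568]
```

```bash
cat >> h.py <<'E'
def ref(fn,cols,lo,hi,sign,x,lab):
    g=cv2.GaussianBlur(cv2.imread(fn),(3,3),0).astype(float).sum(2);P=[]
    for c in cols:
        d=sign*(g[lo+2:hi,c]-g[lo:hi-2,c]);y=np.argmax(d)
        if 0<y<len(d)-1:
            a,b,e=d[y-1:y+2];P.append((c,lo+1+y+.5*(a-e)/(a-2*b+e+1e-9)))
    p=np.array(P,np.float32);v=cv2.fitLine(p,cv2.DIST_HUBER,0,.01,.01).ravel();f=lambda c:v[3]+(c-v[2])*v[1]/v[0]
    print(lab,len(p),'med res',np.median(np.abs(p[:,1]-f(p[:,0]))),end=' ');sag([(cols[0],f(cols[0])),(cols[-1],f(cols[-1]))],x)
E
python3 - <<'E'
from h import *
F='pics/scene0.png'
ref(F,list(range(262,336)),272,281,-1,85,'plank top front')
ref(F,list(range(262,336)),279,290,1,85,'plank bottom front')
ref(F,list(range(280,321)),250,262,1,31,'bracket bottom')
ref(F,list(range(277,292))+list(range(308,321)),186,196,-1,31,'bracket top outer')
ref(F,list(range(277,292))+list(range(308,321)),184,194,1,25,'bracket top inner')
E
```

```text
plank top front 71 med res 0.050842285 [[-67.5, 21.6], [68.6, 20.3]] sag 0.00945575467701106 sag from axis [2.0548 1.0843]
plank bottom front 74 med res 0.07080078 [[-68.5, 2.0], [69.2, 0.3]] sag 0.012010352507094247 sag from axis [2.0044 1.1375]
bracket bottom 12 med res 0.4528122 [[-36.0, 33.2], [41.5, 34.1]] sag -0.011922461137232663 sag from axis [1.8695 1.227 ]
bracket top outer 15 med res 0.0073394775 [[-36.9, 173.2], [39.6, 171.9]] sag 0.017436724812267098 sag from axis [-2.58   -0.5048]
bracket top inner 28 med res 0.042312622 [[-37.1, 175.7], [39.6, 174.1]] sag 0.020650596145155766 sag from axis [-2.5352 -0.5466]
```

True level edges read +0.010 to +0.020 in this camera, so the rail is really about 0.015 high. The tool's lean says 0.023. I ease it down about 0.016.

Request:
apply_moves:
  moves:
    - {"dx":0,"dy":-0.005,"dz":0,"turn":0,"claw":0}
    - {"dx":0,"dy":-0.004,"dz":0,"turn":0,"claw":0}
    - {"dx":0,"dy":0,"dz":0,"turn":0,"claw":0}
    - {"dx":0,"dy":0,"dz":0,"turn":0,"claw":0}
    - {"dx":0,"dy":0,"dz":0,"turn":0,"claw":0}

```text
t: 12.95
eef_pos: [584.4, 26.7, 134.6]
ee_rot: [[0.926, -0.359, 0.118], [-0.378, -0.884, 0.274], [0.006, -0.299, -0.954]]
wrist_force: [-2.3, -1.5, 1.1]
opening: 22.8
```

Run:
```python
from h import *
chk();edge()
f=cv2.imread('pics/last.png');cv2.imwrite('pics/final.png',np.clip(cv2.resize(f[100:340,140:460],None,fx=2.4,fy=2.4,interpolation=cv2.INTER_CUBIC)*1.3,0,255).astype(np.uint8))
```

```text
t 12.95 q [-0.1574  0.193   1.468   0.2975  1.4104  1.7622] p [584.4402  26.7309 134.6488] r 585.0511512793415 az 0.04570582041948778
tool z in stand [ 0.0053  0.2987 -0.9543] tool y in stand [ 0.0045 -0.9544 -0.2987] F [-1.5059 -2.2647  1.1253] M [-0.6244 -0.061   0.3368] open 22.83514119918869
err to goal in tool [0.5555 0.6298 2.7209] tilt 0.30330172697544744
peg 330 228 -> 332 219 0.78; peg 359 236 -> 364 219 0.94; peg 388 238 -> 396 213 0.85; 
edge pts 66 inl 1.0 y330 204.80844 y390 206.00296
[[56.8, 163.7], [109.6, 162.4], [162.5, 161.0]] sag 0.025367502229880247 sag from axis [-0.2368 -0.1123 -0.0676]
```

View pics/final.png

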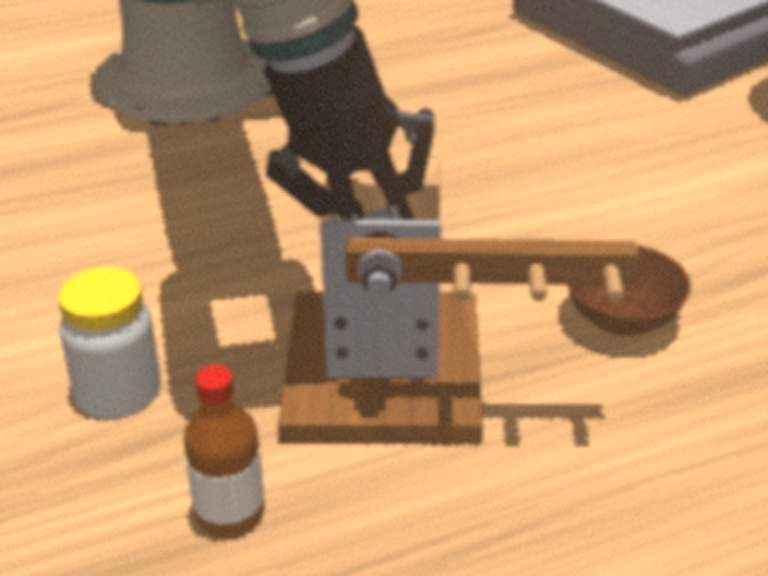

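The bystanders are undisturbed and the rail looks level. The reading of +0.025 less the bias of about 0.013 leaves +0.012, so a small step back up.

Request:
apply_moves:
  moves:
    - {"dx":0,"dy":0.005,"dz":0,"turn":0,"claw":0}
    - {"dx":0,"dy":0,"dz":0,"turn":0,"claw":0}
    - {"dx":0,"dy":0,"dz":0,"turn":0,"claw":0}
    - {"dx":0,"dy":0,"dz":0,"turn":0,"claw":0}
    - {"dx":0,"dy":0,"dz":0,"turn":0,"claw":0}

```text
t: 13.62
eef_pos: [584.5, 26.8, 134.7]
ee_rot: [[0.927, -0.355, 0.124], [-0.376, -0.883, 0.282], [0.009, -0.308, -0.951]]
wrist_force: [-0.6, 0.1, 0.8]
opening: 22.8
```

Run:
```python
from h import *
chk();edge()
ref('pics/last.png',list(range(262,336)),279,290,1,85,'plank bottom front')
```

```text
t 13.625 q [-0.1617  0.1906  1.4724  0.3075  1.4063  1.7531] p [584.5107  26.8343 134.69  ] r 585.1263367554103 az 0.045876719850478545
tool z in stand [ 0.0069  0.3081 -0.9513] tool y in stand [ 0.0074 -0.9513 -0.3081] F [-0.5648 -0.1711  0.8137] M [-0.3168 -0.0005  0.2564] open 22.75592564399705
err to goal in tool [0.5535 0.5992 2.7177] tilt 0.3132084636907149
peg 330 228 -> 332 218 0.79; peg 359 236 -> 364 218 0.92; peg 388 238 -> 397 213 0.84; 
edge pts 66 inl 1.0 y330 204.64172 y390 205.00453
[[56.8, 164.1], [109.5, 163.6], [162.3, 163.2]] sag 0.00827772558628682 sag from axis [-0.2428 -0.1238 -0.081 ]
plank bottom front 74 med res 0.086746216 [[-68.5, 2.1], [69.2, 0.2]] sag 0.013763274564807646 sag from axis [2.0046 1.138 ]
```

Corrected sag is about -0.005 rad, with the grip firm at 90 N and the wrist force near zero. Handing in.

```bash
python3 -c "
from h import *
print(ctrl.job_done());edge()"
```

```text
the job is handed in; nothing more can be done
None
edge pts 66 inl 1.0 y330 204.64172 y390 205.00453
the job is handed in; nothing more can be done
```

The rail is level to within about 0.015 rad, and I handed the job in at about 13.7 s with the gripper still holding the bolt head at 90 N. The moves cannot tilt the tool, so I gave it the lean by pushing against the arm's inner reach limit. I then rolled the head round with one pad, closed the other finger on it and trimmed the angle with small sideways pushes.

**Last checks:**
- **Level:** the scene camera reads a sag of +0.008 rad, down from 0.348 at the start. The plank's edge, which is truly level, reads about +0.013 in the same picture, so the corrected sag is about -0.005 rad.
- **Disagreement:** the tool's own lean of 0.313 suggests -0.013 rad, so the two measures differ by about 0.01 rad. The bracket's top edge read up to +0.020 as a level reference, which would also put the rail nearer -0.013.
- **Grip and force:** the opening is 22.8 mm on the 24 mm head, because the finger linkage flexes a little. The wrist force is about 1 N.
- **Bystanders:** the jar, bottle and bowl looked undisturbed in the last picture I viewed, and I saw no contact with the rail.

**Failed try:** my first attempt to turn the head, by simply closing both jaws on it, jammed and barely moved the rail.

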